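# Unclamp the brass paddle bracket on the roastery bench

### The arm

A 6-joint arm with a two-finger parallel gripper is mounted at the origin on the work surface. World frame = base frame: x ahead of the robot, y to its left, z up, the work surface at z = 0. Lengths are in m, angles in rad, forces in N, time in s.
With the tool pointing down it reaches from about 0.3 to 0.75 m from the base axis. Payload 8.5 kg.
Tool frame: the origin (TCP) lies at the very end of the fingers, on their centre line; the grasp point (between the pads) lies 19 mm behind it; z points along the fingers, x is the direction in which the jaws open and shut, and the axes are right-handed (so a half turn about z gives the same grasp; the last joint's range is limited). The gripper opens to 88 mm and grips with 3 to 60 N. Pads are 18 mm wide; open, the fingers measure 123 mm over their backs; the gripper's body (75 mm by 187 mm) begins 45 mm behind the grasp point.
Start: joints at [1.032, 0.381, 1.297, -0, 1.464, -0.215], TCP at [0.175, 0.521, 0.212] pointing down, gripper open.
Joint ranges: [-3.11, 3.11], [-0.89, 2.33], [0.22, 2.48], [-1.42, 4.56], [0.17, 2.85], [-2.88, 2.88]. Speed limits (rad/s): [2.39, 2.39, 3.14, 3.14, 3.14, 3.14].

### API

Orientations are given as a unit quaternion [x, y, z, w].
In Python, from cell import bot, let_go, close_gripper, inverse_kinematics, get_obs, optics, job, spot_in, outline_of, tip_of gives the robot as it stands. The module is installed in compiled form; this text tells all that it offers. Calls block until the motion is done:
- bot.reach(position, orientation): joint-space move of the TCP to a pose.
- bot.servo_line(position, rot=None, rate=0.15): straight line of the TCP; rot=None keeps the orientation; rate is the mean speed in m/s.
- bot.move_j(angles): joint-space move.
- let_go() and close_gripper(strength=None): open the fingers fully, or close them until they stop; strength is the grip in N (None keeps the last).
- bot.sleep(seconds).
- inverse_kinematics(position, orientation): joint angles nearest the present ones, or None.
- get_obs(): the state.
- optics.read_camera(name): name is "scene" or "top" or "wrist"; returns a dict with "pixels" (480x640x3 uint8, red, green, blue), "mtx" (3x3 intrinsics, pixels), "view" (4x4, takes a point from world to camera coordinates). Camera axes: x right, y up, looking along -z (the intrinsics and any distortion apply to the point x, -y, -z); pixel columns grow to the right and rows downward; lengths in m; the calibration is good to about 2 mm. A picture is of the moment at which its call begins. There is no depth.
A pose or a line that the arm cannot do raises bot.IKError and nothing moves.
- job.finish_job(): hands the job in, once; it reports no verdict.
Trained networks look in the newest picture that a camera, given by its name, has taken for a name from the list of things; names that differ only in an ending like _2 or _b are one class to them, and where a whole thing is asked for, a point or a joint stands for the part that bears it (a point fixed in the world has none). Each returns a list of dicts, best first, with "score" (0 to 1); they miss things now and then, are a little off and sometimes report something else, mostly with a low value. They report only what shows in the picture. A call takes as long as a camera call. They do not tell look-alikes from the thing itself.
- spot_in(camera, target): "centre" ([row, column] in pixels, amid what is visible of it).
- outline_of(camera, target): "pixels" (480x640 bool, what is visible of it) and "centre" ([row, column] in pixels, amid what is visible of it).
- tip_of(camera, target): "centre" ([row, column] in pixels: a listed point, or the origin of a listed thing).
The state is a dict: "clock": time; "joint_pos": joint angles; "qd": joint speeds; "joint_torque": joint torques, N m; "position": TCP position; "tool_rot": TCP orientation; "force": force on the tool from outside, world axes, zero at the start; "ft_torque": the same for the moment, N m; "finger_gap": finger opening in m.
Only numpy, scipy, OpenCV 4.12 (cv2) and the standard library are available. Lean on these libraries where they do the work, as an engineer would, in place of code of your own. Each camera call takes 0.05 s, during which the arm holds its last target. There are 200 camera calls.

### The job

Swing the red-handled toggle clamp up and back past upright, until it stays open by itself, while the brass bracket still sits in its nest. Then lift the freed brass bracket straight up out of the fixture and set it down gently inside the green tray, standing flat on its base, leaving the clamp open and the bracket released.

Things in the scene. Friction and masses are not known exactly. Their poses are not given: they have to be found in the camera images.
- clamp (a joint): Clamp arm hinge, rad: 0 = clamped (arm level, its rubber foot resting on the bracket's base), 1.57 = upright, 2.05 = leaning back on its stop (open). It swings lightly (under 3 N at the handle); the arm's weight drops it shut if let go before upright and carries it to the open stop if let go beyond 1.7.
- clamp_handle (a point): Middle of the red round handle (22 mm diameter, 50 mm long along the arm), 50 mm above the bench when clamped, bare bench below. Frame turns with the arm: x points along the arm to the hinge, y along the level hinge axis, z up when clamped. The hinge axis lies 145 mm along +x, also 50 mm high; opening swings the handle up and over towards it. Arm: steel bar 14 mm wide, 10 mm thick.
- bracket: Brass angle bracket, 0.4 kg. Origin: centre of its base's underside, z up. Base 60 (x) x 56 (y) x 8 mm; upright leg 44 (x) x 10 (y) mm centred at x 0, y +23 mm, top 52 mm above the origin: grip it across y from above once the clamp is open. Sits 15 mm above the bench in a nest with 6 mm high lips, 2.5 mm play; its x, y axes then agree with the clamped handle's.
- green_tray: Green open plastic tray fixed to the bench, 200 (x) x 170 (y) x 30 mm high outside, walls and floor 4 mm. Origin at the centre of its underside, z up. A grey tray of the same shape on the fixture's other side is not to be used.
Mind the look-alikes: they are no part of the job. Of the things that look like the part that bears clamp, the largest one is meant.

How it is judged:
On the way, in this order (a step that is already met when the one before it is completed fails the run):
1. the clamp is swung past upright (joint beyond 1.75 rad) while the bracket still sits in its nest (within 15 mm of its start) (value of joint clamp above 1.75 rad and distance of bracket from where it was at the start of the episode below 0.015 m), for 0.2 s.
2. the bracket is lifted out of the nest (30 mm or more), the clamp staying open (height (world z) of bracket above 0.045 m and value of joint clamp above 1.75 rad), for 0.1 s.
At the end, for the whole second after the job is handed in: The bracket stands on its base (within 10 degrees of upright) on the floor of the green tray (origin within 70 mm in x and 58 mm in y of the tray's centre, no more than 12 mm above its underside), at rest and released; the clamp is still open, beyond 1.75 rad (value of joint clamp above 1.75 rad and x of bracket in the frame of green_tray between -0.07 and 0.07 m and y of bracket in the frame of green_tray between -0.058 and 0.058 m and z of bracket in the frame of green_tray below 0.012 m and angle between bracket's own z axis and vertical below 0.17 rad and linear speed of bracket below 0.02 m/s); the robot touches nothing.
It fails at once if the bracket is pulled from its nest (20 mm) while the clamp is not open (below 1.5 rad) (distance of bracket from where it was at the start of the episode above 0.02 m and value of joint clamp below 1.5 rad).
It fails at once if the bracket is dropped or slammed into the green tray (faster than 0.7 m/s within 50 mm of it, as after a fall of 25 mm or more) (horizontal distance between bracket and green_tray below 0.1 m and z of bracket in the frame of green_tray below 0.05 m and linear speed of bracket above 0.7 m/s).
It also fails if it takes over 54 s, if anything falls off the work surface, if the arm or the gripper's body presses on something with over 40 N, if the wrist force passes 120 N, or if a joint passes its speed limit or range.

## Working session

There is one attempt and no reset: what is moved stays moved. The work goes in short steps, each a Python script; the robot and the scene stay as the last script left them, time stands still between calls to the robot, and variables do not carry over. Pictures are saved under pics/ and viewed, about 8 in all and at most 12, crops included, and the job is handed in when it is done.

```bash
mkdir -p pics; cat > h.py <<'E'
import numpy as np, cv2
from cell import bot, let_go, close_gripper, inverse_kinematics, get_obs, optics, job, spot_in, outline_of, tip_of
from scipy.spatial.transform import Rotation as R
def ray(c,px):
    K=c["mtx"];V=np.array(c["view"]);r,q=px
    d=np.linalg.inv(K)@[q,r,1]; d=np.array([d[0],-d[1],-d[2]])
    return -V[:3,:3].T@V[:3,3], V[:3,:3].T@d
def at(c,px,z):
    o,d=ray(c,px); return o+d*(z-o[2])/d[2]
def proj(c,p):
    V=np.array(c["view"]);q=V[:3,:3]@p+V[:3,3]; u=c["mtx"]@[q[0],-q[1],-q[2]]; return u[1]/u[2],u[0]/u[2]
def save(c,n): cv2.imwrite("pics/"+n,cv2.cvtColor(c["pixels"],cv2.COLOR_RGB2BGR))
def down(yaw): # tool z down, tool x (jaw axis) at yaw in world
    c,s=np.cos(yaw),np.sin(yaw)
    return R.from_matrix(np.array([[c,s,0],[s,-c,0],[0,0,-1]]).astype(float)).as_quat()
E
python3 - <<'E'
from h import *
for n in("scene","top"):
    c=optics.read_camera(n); save(c,n+".png"); print(n,-np.array(c["view"])[:3,:3].T@np.array(c["view"])[:3,3], c.keys())
    for t,z in(("clamp",.05),("clamp_handle",.05),("bracket",.02),("green_tray",.0)):
        for f in(spot_in,tip_of,outline_of):
            try:
                for d in f(n,t)[:4]: print(t,f.__name__,round(d["score"],2),np.round(d["centre"],1),at(c,d["centre"],z).round(3), d["pixels"].sum() if "pixels" in d else "")
            except Exception as e: print(t,f.__name__,e)
E
```

```text
scene [1.19175635 0.0035367  0.98548178] dict_keys(['pixels', 'mtx', 'view'])
clamp call 0.65 [170.4 354.2] [0.374 0.069 0.05 ] 
clamp call 0.65 [346.8 251.9] [ 0.799 -0.134  0.05 ] 
clamp call it knows: bracket, clamp_handle, green_tray
clamp call 0.91 [344.8 251.7] [ 0.795 -0.135  0.05 ] 398
clamp call 0.85 [236.4 298.4] [ 0.554 -0.054  0.05 ] 505
clamp call 0.48 [169.4 351.3] [0.371 0.063 0.05 ] 226
clamp_handle call 0.79 [231.8 295.1] [ 0.542 -0.061  0.05 ] 
clamp_handle call 0.76 [174.2 355.3] [0.385 0.071 0.05 ] 
clamp_handle call 0.75 [328.3 255. ] [ 0.762 -0.131  0.05 ] 
clamp_handle call 0.6 [211.1 299. ] [ 0.488 -0.054  0.05 ] 
clamp_handle call 0.52 [156.7 356.4] [0.333 0.076 0.05 ] 
clamp_handle call 0.83 [342.6 248. ] [ 0.791 -0.142  0.05 ] 349
clamp_handle call 0.6 [234.5 299.4] [ 0.549 -0.052  0.05 ] 537
clamp_handle call 0.54 [169.9 354.3] [0.373 0.07  0.05 ] 225
bracket call 0.74 [249.2 303.4] [ 0.566 -0.044  0.02 ] 
bracket call 0.81 [251.8 298.8] [ 0.573 -0.054  0.02 ] 
bracket call 0.42 [210.5 299.5] [ 0.464 -0.054  0.02 ] 
bracket call 0.86 [247.  302.6] [ 0.561 
[... 806 characters left out ...]
0.64 [380.5 287. ] [0.321 0.072 0.05 ] 
clamp_handle call 0.62 [287.1 352.2] [ 0.496 -0.047  0.05 ] 
clamp_handle call 0.96 [362.  289.4] [0.354 0.068 0.05 ] 372
clamp_handle call 0.84 [260.1 353.1] [ 0.548 -0.049  0.05 ] 775
clamp_handle call 0.67 [149.3 396.9] [ 0.775 -0.135  0.05 ] 335
bracket call 0.84 [256.7 348.2] [ 0.559 -0.04   0.02 ] 
bracket call 0.91 [257.3 351.5] [ 0.558 -0.047  0.02 ] 
bracket call 0.58 [257.6 347.3] [ 0.557 -0.038  0.02 ] 592
green_tray call 0.98 [313.2 486. ] [ 0.453 -0.314  0.   ] 
green_tray call 0.23 [260.3 347. ] [ 0.555 -0.038  0.   ] 
green_tray call 0.55 [310.5 480.6] [ 0.458 -0.304  0.   ] 
green_tray call 0.93 [315.1 485.4] [ 0.449 -0.313  0.   ] 9859
```

View pics/top.png

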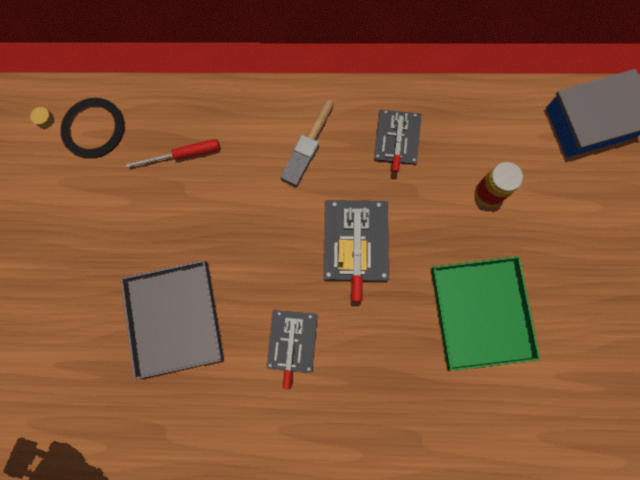

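View pics/scene.png

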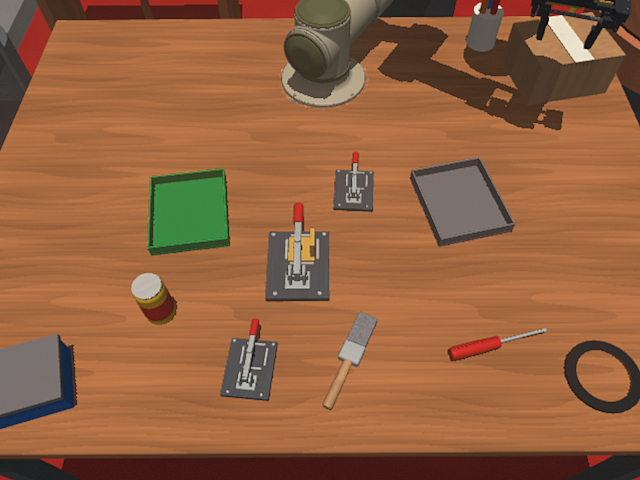

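The top view (about 1.9 mm/px) shows three clamps. The largest is in the middle, with the brass bracket under it and its handle at about (288,357). The green tray is on the right at (314,486), and the bracket's leg is on its +y side. Next I measure the handle, arm and tray, then move above the handle.

```bash
python3 - <<'E'
from h import *
def red(c,box):
    r0,r1,c0,c1=box; p=c["pixels"].astype(int); m=(p[...,0]>110)&(p[...,1]<50)&(p[...,2]<50)
    k=np.zeros(m.shape,bool);k[r0:r1,c0:c1]=m[r0:r1,c0:c1]; return np.argwhere(k)
ct=optics.read_camera("top");cs=optics.read_camera("scene")
a=red(ct,(265,310,340,375));b=red(cs,(195,230,285,315))
print(len(a),a.min(0),a.max(0),a.mean(0),at(ct,a.mean(0),.055),at(cs,b.mean(0),.055))
m=outline_of("scene","green_tray")[0]
g=max(outline_of("top","green_tray"),key=lambda d:d["pixels"].sum()) if optics.read_camera("top") else 0
h,_=cv2.findContours(g["pixels"].astype(np.uint8),0,2)
box=cv2.boxPoints(cv2.minAreaRect(max(h,key=cv2.contourArea)))
w=np.array([at(ct,(q[1],q[0]),.03) for q in box]);print(w.round(3),w.mean(0))
# plate orientation
p=ct["pixels"].astype(int);s=p.max(2)-p.min(2);k=np.zeros(s.shape,np.uint8);k[195:287,318:395]=(s<25)[195:287,318:395]
h,_=cv2.findContours(k,0,2);r=cv2.minAreaRect(max(h,key=cv2.contourArea));print(r)
w=np.array([at(ct,(q[1],q[0]),.012) for q in cv2.boxPoints(r)]);print(w.round(3),w.mean(0))
hp=at(ct,a.mean(0),.055)
for yaw in(np.pi/2,-np.pi/2): print(inverse_kinematics([hp[0],hp[1],.16],down(yaw)))
x=ct["pixels"][185:315,300:420];cv2.imwrite("pics/crop.png",cv2.resize(x[...,::-1],None,fx=5,fy=5,interpolation=2)[:600])
q=min([inverse_kinematics([hp[0]-.0,hp[1],.2],down(y)) for y in(np.pi/2,-np.pi/2)],key=lambda q:9 if q is None else abs(q[5]))
bot.move_j(q)
c=optics.read_camera("wrist");save(c,"w1.png");print(get_obs()["position"],get_obs()["clock"],proj(c,hp))
for d in tip_of("wrist","clamp_handle"): print(d["score"],d["centre"],at(c,d["centre"],.05))
E
```

```text
237 [276 351] [300 362] [288.48523207 356.37130802] [ 0.49264502 -0.05517419  0.055     ] [ 0.4951927  -0.05524336  0.055     ]
[[ 0.54  -0.198  0.03 ]
 [ 0.573 -0.378  0.03 ]
 [ 0.368 -0.399  0.03 ]
 [ 0.336 -0.227  0.03 ]] [ 0.4540388  -0.30039438  0.03      ]
((355.5, 241.0), (80.0, 63.0), 90.0)
[[ 0.676  0.011  0.012]
 [ 0.678 -0.119  0.012]
 [ 0.513 -0.118  0.012]
 [ 0.511  0.008  0.012]] [ 0.59444354 -0.05470928  0.012     ]
[-3.50835127e-01  3.34247679e-01  1.53305191e+00 -4.44089210e-16
  1.27429307e+00 -1.92163145e+00]
[-3.50835127e-01  3.34247679e-01  1.53305191e+00 -4.44089210e-16
  1.27429307e+00  1.21996120e+00]
[ 0.4927157  -0.05452161  0.20003045] 3.8417 (np.float64(219.8943948535182), np.float64(318.7318552602768))
0.81 [214.0, 319.3] [ 0.49719005 -0.05570721  0.05      ]
0.59 [367.3, 203.0] [0.33360631 0.0658754  0.05      ]
```

View pics/w1.png

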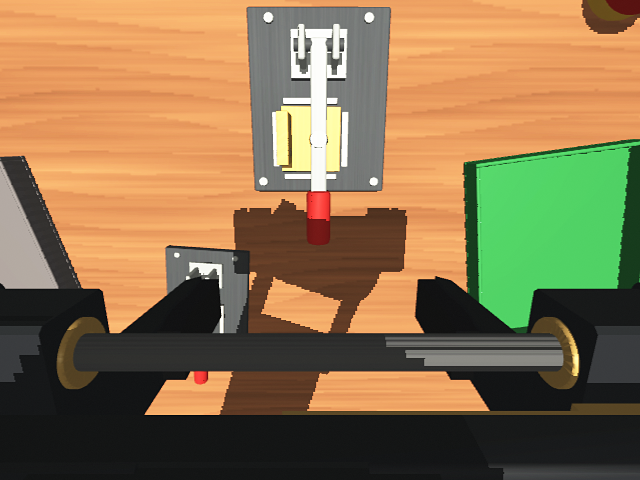

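The wrist view confirms it: handle at (217,318), so about (0.495,-0.055), arm along world x, and bracket leg on the left at columns 275-290. I'll grip lightly and follow the arc.

```bash
python3 - <<'E'
from h import *
h=np.array([.495,-.055,.05]); H=h+[.145,0,0]
bot.servo_line([h[0],h[1],.031],rate=.12)
close_gripper(10); print(get_obs()["finger_gap"],get_obs()["force"])
for t in np.linspace(0,1.93,14)[1:]:
    p=H+.145*np.array([-np.cos(t),0,np.sin(t)])-[0,0,.019]
    bot.servo_line(p,rate=.12); o=get_obs(); print(round(t,2),o["position"].round(3) if hasattr(o["position"],"round") else o["position"],np.round(o["force"],1),round(o["finger_gap"],4))
c=optics.read_camera("scene");save(c,"s2.png");print(get_obs()["clock"])
E
```

```text
0.01394732942963887 [-0.62513228  1.692572    4.59416737]
0.15 [ 0.497 -0.055  0.052] [ 0.9  0.3 -0.5] 0.0004
0.3 [ 0.501 -0.055  0.073] [-0.9 -0.1 -0.2] 0.0002
0.45 [ 0.509 -0.055  0.093] [-0.3 -0.1 -0.5] 0.0004
0.59 [ 0.519 -0.055  0.111] [0.6 0.8 0.1] 0.0007
0.74 [ 0.533 -0.055  0.128] [ 0.7 -0.1 -0.8] 0.0007
0.89 [ 0.548 -0.055  0.143] [1.  0.5 0.1] 0.0006
1.04 [ 0.566 -0.055  0.155] [ 0.1  0.1 -0.3] 0.0003
1.19 [ 0.585 -0.055  0.165] [-0.7 -0.4 -1.2] 0.0007
1.34 [ 0.605 -0.055  0.171] [ 0.2  0.2 -0. ] 0.0003
1.48 [ 0.627 -0.055  0.175] [0.  0.9 0.2] 0.0004
1.63 [ 0.648 -0.055  0.175] [0.2 0.6 0.3] 0.0003
1.78 [ 0.67  -0.055  0.172] [-0.3  0.   0.4] 0.0003
1.93 [ 0.69  -0.055  0.167] [ 0.4 -0.4  0.3] 0.0004
11.0083
```

View pics/s2.png

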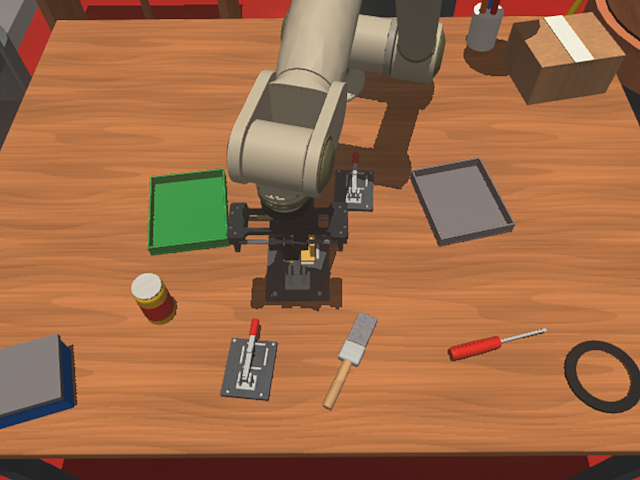

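The gap dropped to almost zero, so the handle slipped out and the clamp probably fell shut. I'll back off and look.

```bash
python3 - <<'E'
from h import *
bot.servo_line([.60,-.055,.24],rate=.3)
bot.servo_line([.47,-.055,.14],rate=.3)
let_go()
c=optics.read_camera("wrist");save(c,"w3.png")
x=c["pixels"]
print(get_obs()["clock"],get_obs()["position"],proj(c,np.array([.495,-.055,.05])),proj(c,np.array([.64,-.055,.05])))
p=x.astype(int); m=(p[...,0]>90)&(p[...,1]<60)&(p[...,2]<60); m[:, :250]=0;m[:,400:]=0;a=np.argwhere(m);print(len(a),a.min(0),a.max(0),a.mean(0),at(c,a.mean(0),.05))
E
```

```text
13.625 [ 0.46998742 -0.05499442  0.13999553] (np.float64(202.16088132968204), np.float64(318.1366468868693)) (np.float64(-21.782916236717476), np.float64(318.262473186545))
4379 [170 250] [414 399] [290.39209865 319.57912765] [ 0.42375531 -0.05619681  0.05      ]
```

View pics/w3.png

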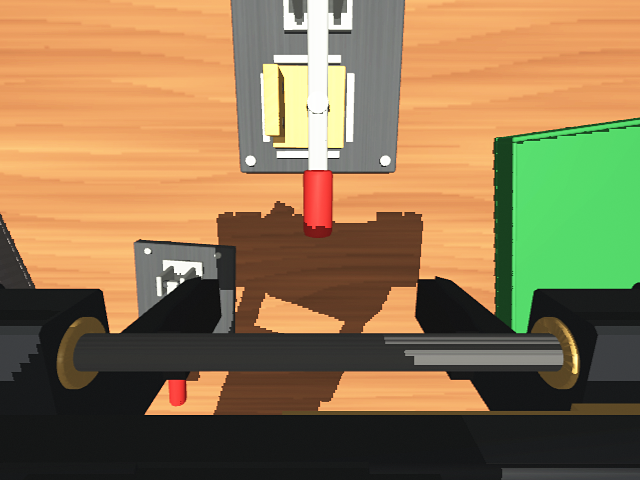

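The arm is shut again and the handle is where I thought: rows 170-236, centre 203, against 202 predicted. I'll retry with readouts while closing.

```bash
python3 - <<'E'
from h import *
bot.servo_line([.495,-.055,.14],rate=.3)
bot.servo_line([.495,-.055,.029],rate=.12)
o=get_obs();print(o["position"],o["force"],o["finger_gap"])
close_gripper(30)
for i in range(3):
    o=get_obs();print(np.round(o["position"],4),np.round(o["force"],1),o["finger_gap"]); bot.sleep(.15)
c=optics.read_camera("wrist");save(c,"w4.png");print(o["clock"])
E
```

```text
[ 0.49528408 -0.05512225  0.02958142] [-0.15644538 -0.17331711 -0.72246141] 0.08765764855466973
[ 0.495  -0.0548  0.0289] [ 0.6  1.9 -1.5] 0.016958417718229816
[ 0.495  -0.0549  0.0289] [ 1.2  2.  -0.9] 0.016936957285522643
[ 0.495  -0.0548  0.0289] [ 0.1  1.2 -1.7] 0.016841262796391775
16.3417
```

View pics/w4.png

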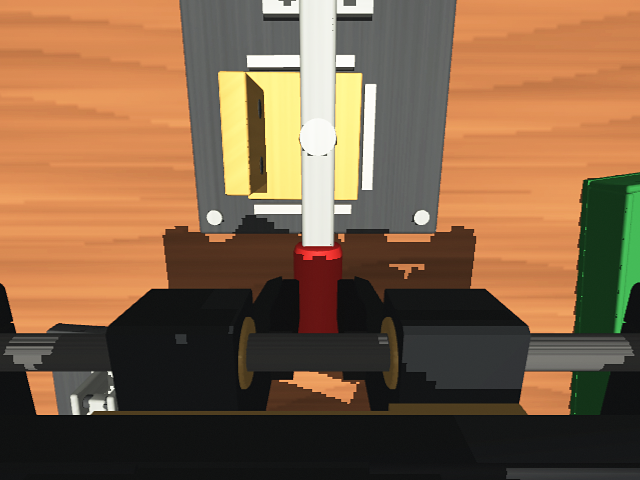

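```bash
python3 - <<'E'
from h import *
let_go()
bot.servo_line([.495,-.055,.020],rate=.12)
close_gripper(25)
o=get_obs();print(np.round(o["position"],4),np.round(o["force"],1),o["finger_gap"])
bot.servo_line([.4958,-.055,.035],rate=.1); bot.sleep(.1)
o=get_obs();print(np.round(o["position"],4),np.round(o["force"],1),o["finger_gap"],o["clock"])
E
```

```text
[ 0.495  -0.0548  0.02  ] [ 1.3  2.6 -0.3] 0.021409287041910932
[ 0.4957 -0.0548  0.0346] [ 0.7  2.  -2.4] 0.021389046587006372 19.3333
```

Grip is now on the diameter (21.4 mm) and holding under lift. On with the arc.

```bash
python3 - <<'E'
from h import *
H=np.array([.64,-.055,.05])
for t in np.linspace(.1,1.93,10)[1:]:
    p=H+.145*np.array([-np.cos(t),0,np.sin(t)])-[0,0,.030]
    bot.servo_line(p,rate=.14); o=get_obs(); print(round(t,2),np.round(o["force"],1),round(o["finger_gap"],4))
    if o["finger_gap"]<.012: print("slipped");break
c=optics.read_camera("wrist");save(c,"w5.png");print(o["clock"])
E
```

```text
0.3 [ 0.4  2.8 -2.8] 0.0214
0.51 [ 0.3  3.1 -2. ] 0.0213
0.71 [ 0.   3.1 -1.1] 0.0213
0.91 [-1.7  3.8  0.4] 0.0209
1.12 [-2.9  3.7  2.5] 0.0211
1.32 [-2.4  3.6  4.3] 0.0206
1.52 [-1.4  4.5  5.6] 0.0198
1.73 [-0.4 -0.  -0.5] 0.0001
slipped
22.2
```

View pics/w5.png

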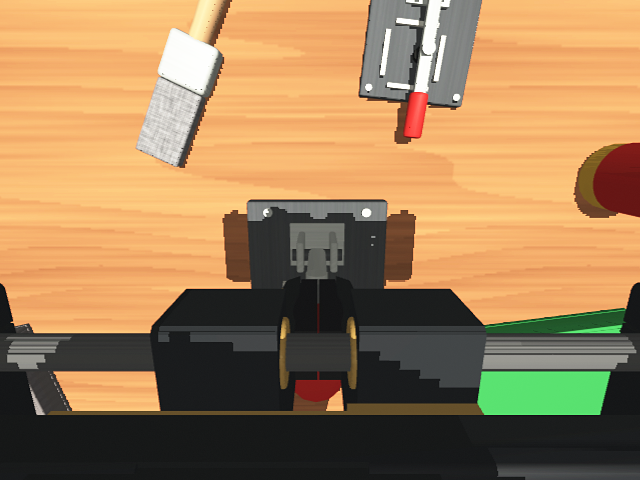

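```bash
python3 - <<'E'
from h import *
c=optics.read_camera("wrist"); print("shut handle would be at",proj(c,np.array([.495,-.055,.05])),"upright top",proj(c,np.array([.64,-.055,.215])),get_obs()["position"])
bot.servo_line([.62,-.055,.25],rate=.4)
c=optics.read_camera("wrist"); save(c,"w6.png"); print("shut:",proj(c,np.array([.495,-.055,.05])),get_obs()["clock"])
E
```

```text
shut handle would be at (np.float64(398.47104738298754), np.float64(317.4182005964278)) upright top (np.float64(377.54072679951156), np.float64(317.4257955287277)) [ 0.66197485 -0.05547167  0.1629294 ]
shut: (np.float64(315.0733178333932), np.float64(317.4894199004032)) 22.7417
```

View pics/w6.png

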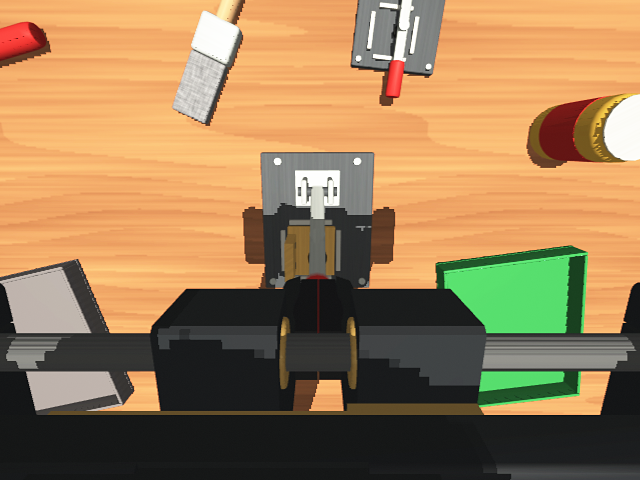

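It fell shut again. Force z rose steadily toward upright, so the handle's end was probably pressing on the palm. This time I grip near the handle's tip, which leaves palm clearance, and adjust the path from the force readings.

```bash
cat > arc.py <<'E'
from h import *
let_go()
x0=.478; z0=.017; Rr=.64-x0
bot.servo_line([x0,-.055,.10],rate=.4); bot.servo_line([x0,-.055,z0],rate=.15)
close_gripper(25); o=get_obs(); print(np.round(o["position"],3),np.round(o["force"],1),o["finger_gap"])
adj=np.zeros(3); ok=o["finger_gap"]>.02
if ok:
  f0=np.array(o["force"])
  for t in np.linspace(0,1.92,13)[1:]:
    p=np.array([.64,-.055,z0])+Rr*np.array([-np.cos(t),0,np.sin(t)])+adj
    bot.servo_line(p,rate=.14); o=get_obs(); f=np.array(o["force"]); print(round(t,2),np.round(f,1),round(o["finger_gap"],4),adj.round(4))
    if o["finger_gap"]<.012: print("slipped");ok=False;break
    f[1]=0; adj=adj+np.where(abs(f)>2.,.001*f,0)
if ok:
  let_go(); bot.sleep(.3)
  bot.servo_line(np.array(o["position"])+[-.02,0,.10],rate=.3)
c=optics.read_camera("scene");save(c,"s7.png");print(get_obs()["clock"])
E
python3 arc.py
```

```text
[ 0.478 -0.055  0.017] [ 0.2  1.7 -0.8] 0.021454487307733028
0.16 [ 0.9  1.8 -2.7] 0.0211 [0. 0. 0.]
0.32 [-3.5  0.4 -0.7] 0.0215 [ 0.      0.     -0.0027]
0.48 [ 4.4  2.2 -4.4] 0.0212 [-0.0035  0.     -0.0027]
0.64 [-16.    0.5   8.5] 0.0211 [ 0.0009  0.     -0.0071]
0.8 [ 8.2  3.5 -9.7] 0.0205 [-0.0151  0.      0.0013]
0.96 [-12.9   2.2  15.2] 0.0212 [-0.0068  0.     -0.0084]
1.12 [ 2.4  2.6 -7.9] 0.0186 [-0.0197  0.      0.0068]
1.28 [-7.   4.5 17.3] 0.0208 [-0.0173  0.     -0.0011]
1.44 [ 0.1 -0.1 -0.1] 0.0005 [-0.0243  0.      0.0161]
slipped
29.6833
```

My feedback gain was far too high and oscillated. Still, the logged forces fit a hinge 19 mm farther out (x≈0.659, same height) at all three angles. I'll rerun the pure arc around that.

```bash
cat > arc.py <<'E'
from h import *
let_go()
x0=.478; z0=.016; hx=.659; Rr=hx-x0
bot.servo_line([x0,-.055,.11],rate=.5); bot.servo_line([x0,-.055,z0],rate=.18)
close_gripper(25); o=get_obs(); print(np.round(o["force"],1),o["finger_gap"])
ok=o["finger_gap"]>.02
if ok:
  for t in np.linspace(0,1.9,11)[1:]:
    p=np.array([hx,-.055,z0])+Rr*np.array([-np.cos(t),0,np.sin(t)])
    bot.servo_line(p,rate=.16); o=get_obs(); f=np.array(o["force"]); print(round(t,2),np.round(f,1),round(o["finger_gap"],4))
    if o["finger_gap"]<.012: print("slipped");ok=False;break
if ok:
  let_go()
  bot.servo_line(np.array(o["position"])+[-.02,0,.09],rate=.4)
c=optics.read_camera("scene");save(c,"s8.png");print(ok,get_obs()["clock"])
c=optics.read_camera("wrist");save(c,"w8.png")
a=cv2.imread("pics/s8.png")[130:370,130:450];b=cv2.imread("pics/w8.png")
cv2.imwrite("pics/v8.png",np.hstack([cv2.resize(a,(400,300)),cv2.resize(b,(400,300))]))
E
python3 arc.py
```

```text
[1.3 0.7 0.5] 0.020793829482067715
0.19 [ 1.4  2.5 -2.1] 0.0214
0.38 [ 3.7  3.3 -4.2] 0.0214
0.57 [ 4.5  2.8 -4.9] 0.0213
0.76 [ 5.5  2.5 -8.1] 0.0209
0.95 [  4.9   1.2 -11.4] 0.0211
1.14 [  5.9   2.3 -19.4] 0.0207
1.33 [  3.9   0.4 -28.9] 0.02
1.52 [-0.1  0.7  0. ] 0.0002
slipped
False 36.2333
```

View pics/v8.png

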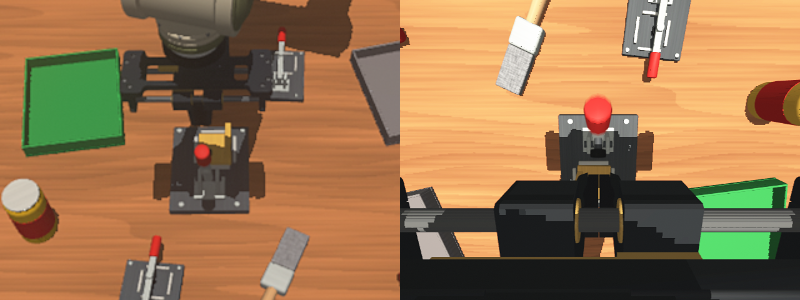

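```bash
python3 - <<'E'
from h import *
for nm in("scene","wrist"):
    c=optics.read_camera(nm); p=c["pixels"].astype(int); m=(p[...,0]>100)&(p[...,1]<70)&(p[...,2]<70)
    m[:, :270]=0;m[:,370:]=0; m[:130]=0
    n,l,s,ce=cv2.connectedComponentsWithStats(m.astype(np.uint8)); 
    print(nm,[(s[i,4],ce[i].round(0)) for i in range(1,n) if s[i,4]>40])
    for t in(0,1.2,1.4,1.57,1.75,1.9,2.05): print(t,np.round(proj(c,np.array([.64-.165*np.cos(t),-.055,.05+.165*np.sin(t)])),0))
    save(c,nm+"9.png")
print(get_obs()["position"],get_obs()["clock"])
E
```

```text
scene [(np.int32(52), array([355., 159.])), (np.int32(125), array([291., 266.]))]
0 [206. 298.]
1.2 [201. 293.]
1.4 [212. 293.]
1.57 [224. 292.]
1.75 [239. 292.]
1.9 [252. 292.]
2.05 [267. 292.]
wrist [(np.int32(1444), array([317., 171.])), (np.int32(656), array([308., 393.]))]
0 [382. 318.]
1.2 [397. 318.]
1.4 [356. 318.]
1.57 [308. 318.]
1.75 [247. 318.]
1.9 [195. 318.]
2.05 [144. 318.]
[ 0.64946638 -0.05520256  0.19846974] 36.3833
```

The scene row (266) matches t = 2.05, so the clamp is open on its stop. Next I locate the bracket's leg from the stored wrist pictures.

```bash
python3 - <<'E'
from h import *
c=optics.read_camera("wrist"); V=np.array(c["view"]); P=np.array(get_obs()["position"])
for tcp,px in(((.47,-.055,.14),[(65,271),(137,271),(101,263),(101,279)]),((.495,-.055,.0289),[(71,233),(194,238),(132,221),(132,250)])):
    W=V.copy(); W[:3,3]=V[:3,3]-V[:3,:3]@(np.array(tcp)-P); d=dict(c,view=W)
    print([at(d,q,.067)[:2].round(4) for q in px],[at(d,q,.05)[:2].round(4) for q in px[:1]])
print(get_obs()["tool_rot"],down(np.pi/2),down(-np.pi/2))
T=np.array([.453,-.307]);
for yw in(.13,):
  u=np.array([-np.sin(yw),np.cos(yw)]); L=T+u*.008
  for s in(np.pi/2,-np.pi/2): print(L,inverse_kinematics([*L,.03],down(yw+s)),inverse_kinematics([*L,.15],down(yw+s)))
print(get_obs()["joint_pos"],get_obs()["clock"])
E
```

```text
[array([ 0.5858, -0.025 ]), array([ 0.5417, -0.0235]), array([ 0.5643, -0.0191]), array([ 0.5643, -0.0295])] [array([ 0.5893, -0.023 ])]
[array([ 0.5862, -0.0249]), array([ 0.5431, -0.0242]), array([ 0.5658, -0.0193]), array([ 0.5658, -0.0299])] [array([ 0.5895, -0.0212])]
[-7.07035653e-01  7.07176938e-01 -1.05996848e-03  4.91352125e-04] [0.70710678 0.70710678 0.         0.        ] [ 0.70710678 -0.70710678  0.          0.        ]
[ 0.45196293 -0.2990675 ] [-8.03106285e-01  5.69018553e-01  1.57209704e+00 -4.44089210e-16
  1.00047706e+00 -2.50390261e+00] [-8.03106285e-01  4.20300886e-01  1.42417737e+00 -4.44089210e-16
  1.29711440e+00 -2.50390261e+00]
[ 0.45196293 -0.2990675 ] [-8.03106285e-01  5.69018553e-01  1.57209704e+00 -4.44089210e-16
  1.00047706e+00  6.37690042e-01] [-8.03106285e-01  4.20300886e-01  1.42417737e+00 -4.44089210e-16
  1.29711440e+00  6.37690042e-01]
[-2.65882816e-01  5.72373198e-01  1.00960729e+00 -1.99667354e-04
  1.55728408e+00  1.30511578e+00] 36.4333
```

```bash
python3 - <<'E'
from h import *
def st(n): o=get_obs(); print(n,np.round(o["position"],3),np.round(o["force"],1),round(o["finger_gap"],4),round(o["clock"],2)); return o
bot.servo_line([.564,-.0245,.12],rot=down(-np.pi/2),rate=.3); let_go()
bot.servo_line([.564,-.0245,.028],rate=.15); st("low")
close_gripper(50); o=st("grip")
bot.servo_line([.564,-.0245,.06],rate=.12); o=st("lift1")
if .006<o["finger_gap"]<.013:
    bot.servo_line([.564,-.0245,.15],rate=.25)
    bot.reach([.452,-.299,.13],down(.13-np.pi/2)); o=st("over")
    c=optics.read_camera("scene"); save(c,"s10.png")
    cv2.imwrite("pics/v10.png",cv2.resize(cv2.imread("pics/s10.png")[120:320,120:400],None,fx=2.5,fy=2.5))
E
```

```text
low [ 0.564 -0.025  0.029] [ 0.5 -0.4  0. ] 0.0883 39.08
grip [ 0.564 -0.024  0.028] [ 0.1  0.3 -0. ] 0.0092 40.24
lift1 [ 0.564 -0.024  0.06 ] [-0.4  0.3 -2.9] 0.0095 40.66
over [ 0.452 -0.298  0.129] [ 0.   0.8 -3.7] 0.0093 42.31
```

View pics/v10.png

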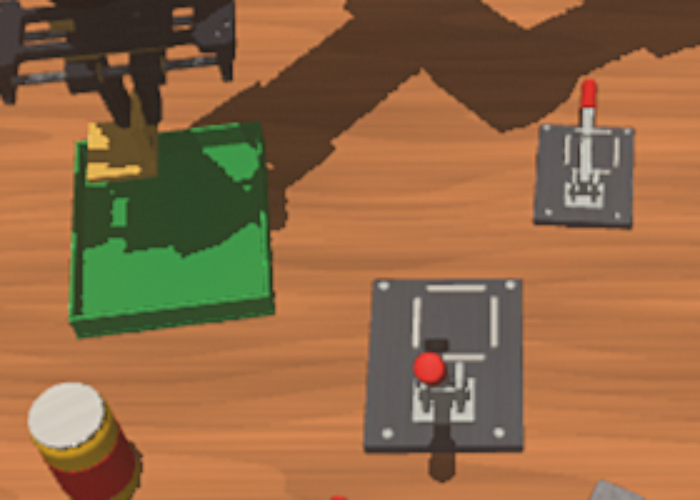

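The clamp stands open and the bracket hangs level, with its 4 N weight carried. Now I lower it, release and check.

```bash
python3 - <<'E'
from h import *
bot.servo_line([.452,-.299,.021],rate=.10)
for z in(.019,.0175,.016):
    o=get_obs(); print(np.round(o["position"],4),np.round(o["force"],1))
    if o["force"][2]>0: break
    bot.servo_line([.452,-.299,z],rate=.03)
let_go(); bot.servo_line([.452,-.299,.17],rate=.25)
c=optics.read_camera("wrist"); save(c,"w11.png")
s=optics.read_camera("scene"); save(s,"s11.png"); print(get_obs()["clock"],proj(s,np.array([.64-.165*np.cos(2.05),-.055,.05+.165*np.sin(2.05)])))
for d in tip_of("scene","bracket")[:2]: print(d["score"],at(s,d["centre"],.004))
a=cv2.imread("pics/s11.png")[120:320,120:400];b=cv2.imread("pics/w11.png")
cv2.imwrite("pics/v11.png",np.hstack([cv2.resize(a,(400,300)),cv2.resize(b,(400,300))]))
E
```

```text
[ 0.4523 -0.2993  0.0216] [-0.3 -0.  -3.2]
[ 0.452  -0.299   0.0191] [-0.4 -0.6 -2.2]
[ 0.452  -0.299   0.0174] [-0.4 -0.3 -2.7]
46.4333 (np.float64(266.7548742935597), np.float64(291.51781183885913))
0.91 [ 0.45550252 -0.32986066  0.004     ]
```

View pics/v11.png

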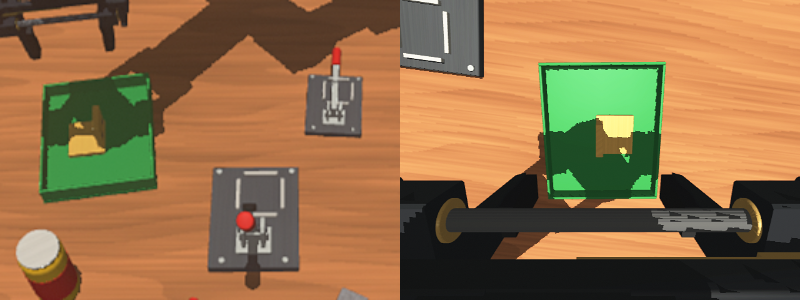

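The bracket stands flat near the middle of the green tray, the clamp is open, and the gripper is clear of everything. Handing in.

```bash
python3 -c "
from h import *
job.finish_job(); print(get_obs()['clock'])"
```

```text
the job is handed in; nothing more can be done
the job is handed in; nothing more can be done
```

I swung the clamp open, moved the bracket to the green tray, and handed the job in just after 46.4 s on the clock (limit 54 s). `finish_job` gave no verdict.

**Clamp:** It took four tries. On the first three the handle slipped out of the fingers and the clamp fell shut. One of those was because my force feedback was set too strong and oscillated. On the fourth the handle slipped out again near upright, at about 1.5 rad by my path, with about 29 N of pull. The arm carried on over to its stop.

**Bracket:** It was still in its nest when I gripped the leg (9 mm gap). I lifted it straight up, lowered it slowly and released it from the fingers.

**Last checks:**
- **Clamp:** the handle appears where a 2.05 rad opening predicts, at scene row 266. I did not re-measure it after placing the bracket, but the picture still shows it open.
- **Bracket:** it stands flat at about (0.456, -0.330). That is about 2 to 3 cm from my tray-centre estimate of (0.453, -0.307), well inside the limits.
- **Gripper:** it is open and clear, about 17 cm up.

**What didn't agree:**
- **Contact on lowering:** the wrist force still showed about 2.7 N hanging at the last reading. I never saw a clear touch-down and released after one further step of about 1.5 mm, so the bracket may have dropped a millimetre or so.
- **Handle height:** the fingers only gripped the handle fully about 10 mm lower than the 50 mm stated height suggests. I did not find out why.
- **Hinge position:** my force-based estimate (x ≈ 0.659) was too far out, as the pull on the fourth try showed. The open position seen by the camera fits the nominal 0.64.

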